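# Turn the teapot tile over against the plate rest

## Robot

A 6-joint arm with a two-finger parallel gripper is mounted at the origin on the work surface. World frame = base frame: x ahead of the robot, y to its left, z up, the work surface at z = 0. Lengths are in m, angles in rad, forces in N, time in s.
With the tool pointing down it reaches from about 0.35 to 0.975 m from the base axis. Payload 4.9 kg.
Tool frame: the origin (TCP) lies at the very end of the fingers, on their centre line; the grasp point (between the pads) lies 19 mm behind it; z points along the fingers, y is the line along which they close (so a half turn about z gives the same grasp; the last joint's range is limited). The gripper opens to 85 mm and grips with 20 to 120 N. Pads are 22 mm wide; open, the fingers measure 114 mm over their backs; the gripper's body (76 mm by 85 mm) begins 54 mm behind the grasp point. The pads swing forward as they close: fully open they stand 13 mm farther back than shut.
Start: joints at [-1.28, 0.053, 1.613, -0, 1.476, -0.119], TCP at [0.249, -0.573, 0.231] pointing down, gripper open.
Joint ranges: [-3.01, 3.01], [-1.01, 2.22], [0.06, 2.58], [-1.02, 4.17], [0.09, 2.62], [-3.14, 3.14]. Speed limits (rad/s): [2.57, 2.57, 3.14, 3.14, 3.14, 3.14].

## Interface

Orientations are given as a unit quaternion [w, x, y, z].
In Python, from plant import manip gives the robot as it stands.
- The arm moves only by the tool move_arm, never from a script. Its argument "plan" is a list that holds one entry, the list of rows, each a list of 7 numbers: the shift along the tool's x, y, z as a fraction of full scale, then the turn, a rotation vector about the tool's x, y, z as a fraction of full scale, then the closure, from 0 (fully open) to 1 (shut). In form: [[[dx, dy, dz, wx, wy, wz, fingers], ...]]. A call has exactly 10 rows; each row shifts and turns the commanded pose from where the row before left it, along the tool's axes as they then stand; what a row does not reach is not made up. Full scale, the value 1, is 0.12 m for a shift and 0.15 rad for a turn. A row lasts 1/8 s, in which the tool goes at most 62.5 mm and 10.7 degrees, less where a joint would pass 70% of its speed; a pose out of reach is approached as far as the arm can. A call with a number of a shift or a turn outside -1 to 1 is refused whole. A call with a gripper value outside its range is refused whole. The fingers move at their own pace and stop on an object; the grip force is fixed at half the most. Time passes only in rows, so rows that do not move let the fingers close, or fill a call up. It gives the time, the measured TCP pose, the force, the opening and the grip force at its end, in the units of the state.
- manip.state(): the state, without advancing time (a new reading comes with each control period).
- manip.grab_frame(name): name is "scene" or "top"; returns a dict with "pixels" (480x640x3 uint8, blue, green, red), "depth" (480x640 float32, m along the optical axis (not along the pixel's ray), 0 where there is no reading), "vfov" (degrees; the focal length in pixels is half the picture's height over the tangent of half this angle, whatever the lens; pixels are square), "cx", "cy" (the principal point, pixels), "view" (4x4, takes a point from world to camera coordinates). Camera axes: x right, y down, z forward; pixel columns grow to the right and rows downward; lengths in m; the calibration is good to about 2 mm. A picture is of the moment at which its call begins.
- manip.job_done(): hands the job in; it is judged then, once.
The state is a dict: "time": time; "joint_pos": joint angles; "joint_vel": joint speeds; "joint_efforts": joint torques, N m; "tool_pos": TCP position; "tool_rot": TCP orientation; "contact_force": force on the tool from outside, world axes, zero at the start; "ft_torque": the same for the moment, N m; "gripper_width": opening from 0.0 (shut) to 1.0 (fully open); "grasp_force": force on a finger pad.
Only numpy, scipy, OpenCV 4.12 (cv2) and the standard library are available. Lean on these libraries where they do the work, as an engineer would, in place of code of your own. Each camera call takes 0.05 s, during which the arm holds its last target. There are 200 camera calls.

## Task

The square white teapot tile under the wire shelf is lying with its cork feet up. Push it up the sloping plate rest until it leans there, then tip it over the other way and lay it gently, without letting it drop, feet down and flat on the cupboard shelf just in front of the rest. Leave the crockery round about where it is, and let go of everything.

Things in the scene. Friction and masses are not known exactly. Their poses are not given: they have to be found in the camera images.
- tile: Square white ceramic tile 120 x 120 x 10 mm, about 0.33 kg (+-25%), four round cork feet (18 mm across, 4 mm tall, 38 mm off its middle lines) on one face. Origin: centre of the plain face. z: out through the feet face; up at the start (origin at height 0); turned over, z is down, origin 14 mm up. x, y along its edges; y starts within 0.12 rad of the rest's y.
- rest: Fixed wooden plate rest, a wedge 150 mm wide along its x. Origin: middle of its foot line, on the shelf. From the foot line (along x) a plain slope rises to +y at 45 deg to an edge at y = 60, 60 mm high; its back drops straight down at y = 65 to open shelf. The tile starts on the -y side, its centre 85 to 135 mm from the foot line, at x = -30 to 5 mm.
- riser: Fixed chrome wire shelf over rest and tile; same frame as the rest. Five 8 mm wires along y from y = -310 to 210 mm at height 250 mm, at x = -15, 35, 85, 135, 185 mm; 10 mm legs at the corners. Open towards the robot (-x). An upright tool over the tile's middle meets the wires: reach in under the front wire with the tool tilted, fingers pointing forward and down.
- teapot: Green ceramic teapot, 130 mm tall, 128 mm across, spout to -y, handle to +y; origin under its centre. Leave it.
- milk_pan: Stainless milk pan, 130 mm across, 70 mm tall, handle 200 mm along its +x; origin under its centre. Leave it.
- cup_a: Glass tea cup, 72 mm across, 65 mm tall; origin under its centre. Leave it.
- cup_b: Glass tea cup, as the other. Leave it.
- caddy: Blue plastic caddy, 84 x 104 x 148 mm tall with a shut flap; origin under its centre. Leave it.
- saucer: Steel saucer lying flat, 130 mm across, 18 mm high; origin under its centre. Leave it.
- rest_top (a point): Middle of the rest's top edge (y = 60 mm, z = 60 mm in the rest's frame). A tile pushed right up to the foot line lies on the slope at 45 deg, its upper edge some 25 mm higher than this point and 25 mm beyond it in +y, free behind. Friction is 0.5 to 0.75: a tile pushed along the shelf climbs the slope by itself (under 15 N); only its weight holds it there.
Things that resemble listed ones, but are neither listed nor needed, are in the scene too. What is shaped like the tile but orange or pink is not meant.

How it is judged:
By the outcome, as a careful person would: the job done as asked, in the order asked, and still so for the second after the job is handed in, with the robot touching nothing.
It also fails if it takes over 61 s, if anything falls off the work surface, if the arm or the gripper's body presses on something with over 40 N, if the wrist force passes 120 N, or if a joint passes its speed limit or range.

## Working session

There is one attempt and no reset: what is moved stays moved. The work goes in short steps, Python scripts to look and compute and a tool call to move; the robot and the scene stay as the last step left them, time stands still between calls to the robot, and variables do not carry over. Pictures are saved under pics/ and viewed, at most 10 in all, crops included, and the job is handed in when it is done.

Besides the shell and the picture viewer there is one more tool, called after "Call:" in YAML: its name, and indented under it one key for each argument. move_arm: Moves the arm, as the interface text tells. Its arguments: {"type":"object","properties":{"plan":{"type":"array"}},"required":["plan"]}

```bash
mkdir -p pics; ls
cat > h.py <<'E'
import numpy as np, cv2
from plant import manip
from scipy.spatial.transform import Rotation as R
def grab(n):
    f=manip.grab_frame(n); f['f']=240/np.tan(np.radians(f['vfov'])/2); return f
def cloud(f):
    v,u=np.mgrid[:480,:640]; d=f['depth']
    p=np.stack([(u-f['cx'])/f['f']*d,(v-f['cy'])/f['f']*d,d],-1)
    V=np.array(f['view']); return (p-V[:3,3])@V[:3,:3]
E
python3 - <<'E'
from h import *
for n in ('scene','top'):
    f=grab(n); cv2.imwrite(f'pics/{n}0.png',f['pixels']); print(n,f['f'],f['cx'],f['cy'],np.round(f['view'],3))
    np.savez(f'{n}0.npz',**f)
print(manip.state())
E
```

```text
pics
scene 487.6091212179511 322.707220997356 237.08310757955357 [[-0.222  0.975 -0.015  0.085]
 [ 0.623  0.13  -0.772 -0.263]
 [-0.75  -0.18  -0.636  1.838]
 [ 0.     0.     0.     1.   ]]
top 552.4201897954833 317.1976762819903 235.95384000864567 [[ 0.004 -1.    -0.009  0.022]
 [-0.996 -0.003 -0.09   0.486]
 [ 0.09   0.009 -0.996  1.486]
 [ 0.     0.     0.     1.   ]]
{'time': 0.1, 'joint_pos': array([-1.28000789e+00,  5.33228333e-02,  1.61415837e+00,  5.64198117e-06,
        1.47603875e+00, -1.18998259e-01]), 'joint_vel': array([ 0.0006354 , -0.00272998, -0.00256225,  0.00043573,  0.00066187,
        0.00157751]), 'joint_efforts': array([ 9.31795876e-04, -3.94906032e+01, -3.71362424e+01, -6.03194917e-05,
        3.88646673e-03, -1.30751746e-05]), 'tool_pos': array([ 0.24884537, -0.57269768,  0.23016514]), 'tool_rot': array([-9.60338797e-04,  9.79082290e-01,  2.03462381e-01, -7.98733839e-05]), 'contact_force': array([-0.24782168, -0.04499734, -0.46702546]), 'ft_torque': array([-0.00549854,  0.00493679, -0.03726172]), 'grasp_force': 0.0, 'gripper_width': 0.9979262133671251}
```

View pics/scene0.png

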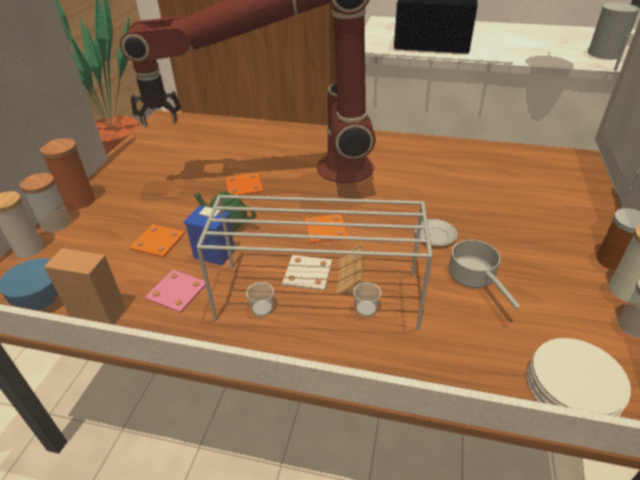

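View pics/top0.png

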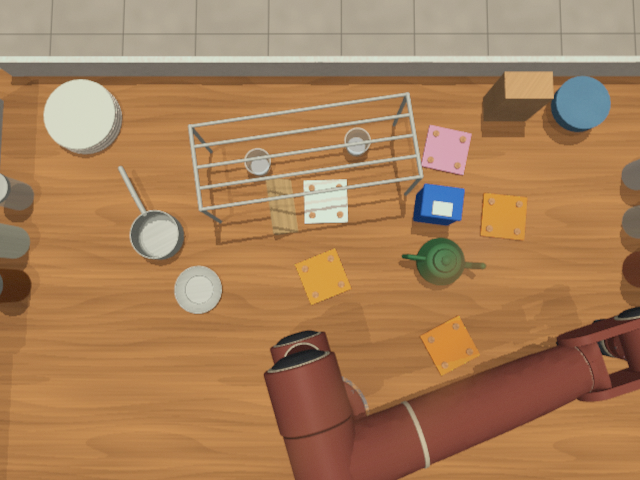

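The scene view shows the white tile at about (307,271), with the rest at (349,271). The top view shows the tile at (326,201), the rest at (283,205), the riser's front wire running from (202,209) to (421,177), and an orange decoy at (323,276).

Run:
```python
from h import *
def ld(n): return dict(np.load(n+'0.npz'))
for n,box in (('top',(230,380,160,240)),('scene',(270,375,240,305))):
    f=ld(n); P=cloud(f); px=f['pixels'].astype(int)
    u0,u1,v0,v1=box; m=np.zeros((480,640),bool); m[v0:v1,u0:u1]=1
    hsv=cv2.cvtColor(f['pixels'],cv2.COLOR_BGR2HSV)
    w=m&(hsv[...,1]<60)&(hsv[...,2]>190)&(P[...,2]<0.04)&(P[...,2]>-0.01)
    q=P[w]; print(n,w.sum(),'z',np.percentile(q[:,2],[5,50,95]).round(4))
    r=cv2.minAreaRect(q[:,:2].astype(np.float32)); print('tile',r, cv2.boxPoints(r).round(4).tolist())
    s=m&(P[...,2]>0.012)&(P[...,2]<0.075)&~w
    q=P[s]; r=cv2.minAreaRect(q[:,:2].astype(np.float32)); print('rest',s.sum(),r)
    # plane fit of slope
    N=None;rng=np.random.default_rng(0);best=0
    for _ in range(400):
        a,b,c=q[rng.choice(len(q),3,False)]; nn=np.cross(b-a,c-a); L=np.linalg.norm(nn)
        if L<1e-6: continue
        nn/=L
        if not .5<abs(nn[2])<.9: continue
        k=abs((q-a)@nn)<.003
        if k.sum()>best: best=k.sum();N=k
    q=q[N];c=q.mean(0);nn=np.linalg.svd(q-c)[2][2];nn*=np.sign(nn[2]);print('slope',best,c.round(4),nn.round(3),'zrange',q[:,2].min(),q[:,2].max())
    h=nn[:2]/np.linalg.norm(nn[:2]); # points down slope => -y rest
    # foot line: point on plane z=0
    t=c[2]/np.linalg.norm(nn[:2])*nn[2]; foot=c[:2]+h*t; ry=-h; rx=np.array([ry[1],-ry[0]])
    e=(q[:,:2]-foot)@rx; print('ry',ry.round(3),'yaw',np.arctan2(-ry[0],ry[1]),'foot',foot.round(4),'x ext',np.percentile(e,[1,99]).round(4), 'origin',(foot+rx*np.mean(np.percentile(e,[1,99]))).round(4))
    wr=(P[...,2]>.235)&(P[...,2]<.265)&(P[...,0]>.35)&(P[...,0]<.9)&(abs(P[...,1])<.4)
    q=P[wr]; print('riser',wr.sum(),cv2.minAreaRect(q[:,:2].astype(np.float32)),np.median(q[:,2]))
    g=(P[...,2]>.04)&(P[...,2]<.2)&(P[...,0]>.35)&(P[...,0]<.9)&(P[...,1]>-.5)&(P[...,1]<.5)
    k,l,st,ce=cv2.connectedComponentsWithStats(g.astype(np.uint8))
    for i in range(1,k):
        if st[i,4]>60: qq=P[l==i]; print(st[i],qq.min(0).round(3),qq.max(0).round(3))
```

```text
top 1498 z [0.0039 0.0095 0.015 ]
tile ((0.5951327681541443, 0.05772983282804489), (0.24993853271007538, 0.13702790439128876), 80.10384368896484) [[0.5062000155448914, -0.053599998354911804], [0.6410999894142151, -0.07720000296831131], [0.6840999722480774, 0.16910000145435333], [0.5490999817848206, 0.19259999692440033]]
rest 1268 ((0.6210046410560608, 0.07674039155244827), (0.22159765660762787, 0.23670345544815063), 18.39610481262207)
slope 740 [0.5692 0.1249 0.0371] [ 0.108 -0.713  0.693] zrange 0.012236479104381803 0.06791205438568171
ry [-0.15   0.989] yaw 0.15064186674262 foot [0.5746 0.0897] x ext [-0.0732  0.0758] origin [0.5758 0.0899]
riser 4483 ((0.6665747165679932, 0.051914751529693604), (0.2100444883108139, 0.5304257869720459), 8.701347351074219) 0.2525806831666907
[ 487   71   43   46 1529] [ 0.812 -0.5    0.04 ] [ 0.886 -0.438  0.198]
[345 127  26  16 149] [ 0.735 -0.118  0.04 ] [ 0.778 -0.05   0.07 ]
[347 143  24  11  61] [ 0.707 -0.118  0.046] [ 0.738 -0.055  0.071]
[245 148  24  10 104] [0.694 0.157 0.041] [0.721 0.219 0.068]
[245 158  26  17  93] [0.65  0.151 0.041] 
[... 1247 characters left out ...]
04  0.057] [ 0.453 -0.215  0.113]
[213 210  44  10 328] [ 0.409 -0.29   0.041] [ 0.616 -0.2    0.199]
[208 222  29  11 225] [ 0.462 -0.274  0.041] [ 0.616 -0.214  0.167]
[202 235  31  12 298] [ 0.535 -0.304  0.041] [ 0.616 -0.214  0.124]
[450 240  44  42 711] [0.422 0.392 0.04 ] [0.585 0.5   0.074]
[201 249  25   8 112] [ 0.584 -0.308  0.04 ] [ 0.613 -0.245  0.064]
[  66  252   56   66 2327] [ 0.814 -0.5    0.04 ] [ 0.891 -0.437  0.195]
[351 255  30  54 682] [0.531 0.122 0.04 ] [0.726 0.22  0.071]
[200 263  15  49 202] [ 0.804 -0.195  0.041] [ 0.815 -0.183  0.2  ]
[417 272  13  50 202] [0.728 0.318 0.04 ] [0.737 0.328 0.2  ]
[246 283  28  26 420] [ 0.709 -0.119  0.04 ] [ 0.781 -0.048  0.068]
```

```bash
cat >> h.py <<'E'
O=np.array([.576,.0895,0]); RZ=R.from_euler('z',.15)
def W(p): return O+RZ.apply(np.array(p,float))      # rest -> world
def L(p): return RZ.inv().apply(np.array(p,float)-O)
def ori(fwd,phi,roll=0):
    """tool frame in rest axes: phi = angle (deg) of tool z about rest x (0: down, + : leaning so z has +y), fwd: tilt forward in the plane, deg"""
    # base: x fwd, y=-rest y, z down
    B=R.from_matrix(np.array([[1,0,0],[0,-1,0],[0,0,-1]]).T)
    return RZ*R.from_euler('x',phi,degrees=True)*B*R.from_euler('y',fwd,degrees=True)
def show(s=None):
    s=s or manip.state(); q=np.roll(s['tool_rot'],-1); r=R.from_quat(q)
    print('t',round(s['time'],2),'rest pos mm',(L(s['tool_pos'])*1e3).round(1),'z',RZ.inv().apply(r.apply([0,0,1])).round(3),'y',RZ.inv().apply(r.apply([0,1,0])).round(3),'F',RZ.inv().apply(s['contact_force']).round(1),'g',round(s['gripper_width'],3),round(s['grasp_force'],1),'j',np.round(s['joint_pos'],2))
    return np.array(s['tool_pos']),r
def plan(wps,start=None):
    """wps: (rest pos mm, R world, rows, grip)"""
    p,r=start or show(); rows=[]
    for t,q,n,g in wps:
        t=W(np.array(t)/1e3)
        for k in range(n):
            a=1/(n-k); tp=p+(t-p)*a; d=r.inv().apply(tp-p)/.12; w=(r.inv()*q).as_rotvec()*a/.15
            row=np.round(np.r_[d,w],3); rows.append(row.tolist()+[g])
            p=p+r.apply(row[:3]*.12); r=r*R.from_rotvec(row[3:]*.15)
    for i in range(0,len(rows),10): print(len(rows[i:i+10]),str([rows[i:i+10]]).replace(' ',''))
    m=np.abs([x[:6] for x in rows]).max(0); print('max',m.round(2),'maxstep',max(np.linalg.norm(x[:3]) for x in rows)*120)
    return p,r
E
python3 - <<'E'
from h import *
e=plan([((-200,-200,200),ori(25,0),10,1)])
plan([((-120,-195,110),ori(25,0),3,1),((-8,-190,40),ori(25,0),4,1),((-8,-188,8),ori(25,0),3,1)],e)
E
```

```text
t 0.1 rest pos mm [-422.4 -605.9  230.2] z [-0.     0.002 -1.   ] y [ 0.257 -0.966 -0.002] F [-0.3 -0.  -0.5] g 0.998 0.0 j [-1.28  0.05  1.61  0.    1.48 -0.12]
10 [[[0.266,-0.279,0.026,-0.039,0.289,0.17,1],[0.257,-0.286,0.035,-0.039,0.289,0.17,1],[0.248,-0.293,0.045,-0.039,0.289,0.17,1],[0.239,-0.299,0.054,-0.039,0.289,0.17,1],[0.229,-0.306,0.062,-0.039,0.289,0.17,1],[0.218,-0.312,0.07,-0.039,0.29,0.17,1],[0.206,-0.317,0.077,-0.039,0.289,0.17,1],[0.195,-0.323,0.084,-0.039,0.29,0.17,1],[0.183,-0.328,0.09,-0.039,0.289,0.171,1],[0.17,-0.334,0.096,-0.04,0.29,0.17,1]]]
max [0.27 0.33 0.1  0.04 0.29 0.17] maxstep 46.46355991527123
10 [[[0.096,-0.014,0.32,0.0,-0.0,0.0,1],[0.096,-0.014,0.321,0.0,-0.0,0.0,1],[0.096,-0.014,0.32,0.0,-0.0,0.0,1],[0.15,-0.01,0.231,0.0,-0.0,0.0,1],[0.15,-0.01,0.231,0.0,-0.0,0.0,1],[0.149,-0.011,0.231,0.0,-0.0,0.0,1],[0.15,-0.01,0.23,0.0,-0.0,0.0,1],[-0.038,-0.006,0.081,0.0,-0.0,0.0,1],[-0.037,-0.005,0.08,0.0,-0.0,0.0,1],[-0.038,-0.006,0.081,0.0,-0.0,0.0,1]]]
max [0.15 0.01 0.32 0.   0.   0.  ] maxstep 40.24081510108859
```

Call:
move_arm:
  plan:
    - [[0.266,-0.279,0.026,-0.039,0.289,0.17,1],[0.257,-0.286,0.035,-0.039,0.289,0.17,1],[0.248,-0.293,0.045,-0.039,0.289,0.17,1],[0.239,-0.299,0.054,-0.039,0.289,0.17,1],[0.229,-0.306,0.062,-0.039,0.289,0.17,1],[0.218,-0.312,0.07,-0.039,0.29,0.17,1],[0.206,-0.317,0.077,-0.039,0.289,0.17,1],[0.195,-0.323,0.084,-0.039,0.29,0.17,1],[0.183,-0.328,0.09,-0.039,0.289,0.171,1],[0.17,-0.334,0.096,-0.04,0.29,0.17,1]]

```text
time: 1.35
tool_pos: [0.4084, -0.1374, 0.1998]
tool_rot: [-0.015, 0.973, 0.073, 0.217]
contact_force: [0.3, -0.4, 0.2]
gripper_width: 0.0
grasp_force: 0.0
```

Run:
```python
from h import *
plan([((-120,-195,110),ori(25,0),3,1),((-8,-190,40),ori(25,0),4,1),((-8,-188,9),ori(25,0),3,1)])
```

```text
t 1.35 rest pos mm [-199.7 -199.3  199.8] z [ 0.424 -0.002 -0.906] y [-0.002 -1.     0.001] F [ 0.3 -0.5  0.2] g 0.0 0.0 j [-0.72 -0.74  2.32  0.34  1.29  0.66]
10 [[[0.095,-0.013,0.32,0.004,-0.004,-0.002,1],[0.095,-0.012,0.32,0.004,-0.003,-0.002,1],[0.094,-0.012,0.319,0.004,-0.004,-0.001,1],[0.15,-0.01,0.231,0.0,0.0,-0.0,1],[0.15,-0.011,0.231,0.0,0.0,-0.0,1],[0.15,-0.01,0.231,0.0,0.0,-0.0,1],[0.15,-0.011,0.23,0.0,0.0,-0.0,1],[-0.037,-0.005,0.078,0.0,0.0,-0.0,1],[-0.036,-0.006,0.078,0.0,0.0,-0.0,1],[-0.037,-0.005,0.078,0.0,0.0,-0.0,1]]]
max [0.15 0.01 0.32 0.   0.   0.  ] maxstep 40.08682576607931
```

Call:
move_arm:
  plan:
    - [[0.095,-0.013,0.32,0,0,0,1],[0.095,-0.012,0.32,0,0,0,1],[0.094,-0.012,0.319,0,0,0,1],[0.15,-0.01,0.231,0,0,0,1],[0.15,-0.011,0.231,0,0,0,1],[0.15,-0.01,0.231,0,0,0,1],[0.15,-0.011,0.23,0,0,0,1],[-0.037,-0.005,0.078,0,0,0,1],[-0.036,-0.006,0.078,0,0,0,1],[-0.037,-0.005,0.078,0,0,0,1]]

```text
time: 2.6
tool_pos: [0.5953, -0.0993, 0.009]
tool_rot: [-0.015, 0.974, 0.073, 0.216]
contact_force: [0.4, 0.0, -0.6]
gripper_width: 0.001
grasp_force: 0.0
```

Run:
```python
from h import *
show()
f=grab('scene'); c=f['pixels'][180:330,220:420]; cv2.imwrite('pics/s1.png',cv2.resize(c,None,fx=4,fy=4,interpolation=cv2.INTER_CUBIC))
```

```text
t 2.6 rest pos mm [  -9.1 -189.6    9. ] z [ 0.423 -0.002 -0.906] y [-0.    -1.     0.002] F [ 0.4 -0.  -0.6] g 0.001 0.0 j [-0.39  0.04  2.08  0.36  0.67  0.79]
```

View pics/s1.png

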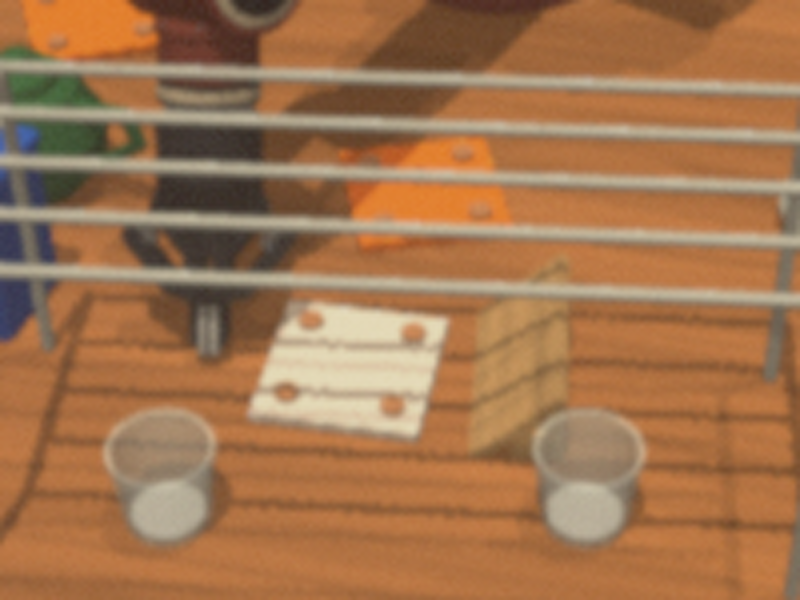

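The picture shows the shut fingertips at (208,340) in the crop, to the left of the tile, whose centre is at about (348,370) and which is turned slightly against the rest at (520,365). I'll push a little to the far side (+x) so that it squares up.

Run:
```python
from h import *
plan([((6,-165,8),ori(25,0),3,1),((6,-100,8),ori(25,0),7,1)])
```

```text
t 2.65 rest pos mm [ -10.1 -189.     7.4] z [ 0.421 -0.001 -0.907] y [-0.    -1.     0.001] F [-1.5  0.8 -1. ] g 0.003 0.0 j [-0.39  0.04  2.08  0.36  0.67  0.79]
10 [[[0.041,-0.067,0.017,0.002,0.005,-0.0,1],[0.041,-0.067,0.018,0.002,0.004,-0.0,1],[0.042,-0.066,0.017,0.001,0.005,-0.0,1],[-0.0,-0.077,0.0,0.0,-0.0,-0.0,1],[-0.0,-0.077,0.0,0.0,-0.0,-0.0,1],[-0.0,-0.078,0.0,0.0,-0.0,-0.0,1],[-0.0,-0.077,0.0,0.0,-0.0,-0.0,1],[-0.0,-0.078,0.0,0.0,-0.0,-0.0,1],[-0.0,-0.077,0.0,0.0,-0.0,-0.0,1],[-0.0,-0.078,0.0,0.0,-0.0,-0.0,1]]]
max [0.04 0.08 0.02 0.   0.   0.  ] maxstep 9.670243016594775
```

Call:
move_arm:
  plan:
    - [[0.04,-0.067,0.019,0,0,0,1],[0.04,-0.067,0.019,0,0,0,1],[0.04,-0.067,0.019,0,0,0,1],[0,-0.077,0,0,0,0,1],[0,-0.077,0,0,0,0,1],[0,-0.077,0,0,0,0,1],[0,-0.077,0,0,0,0,1],[0,-0.077,0,0,0,0,1],[0,-0.077,0,0,0,0,1],[0,-0.077,0,0,0,0,1]]

```text
time: 3.9
tool_pos: [0.599, -0.0099, 0.0096]
tool_rot: [-0.014, 0.973, 0.073, 0.217]
contact_force: [2.3, -7.4, -1.2]
gripper_width: -0.002
grasp_force: 3.8
```

```bash
cat >> h.py <<'E'
def tile(n='scene',box=(270,400,220,310),thr=185):
    f=grab(n); P=L(cloud(f).reshape(-1,3)).reshape(480,640,3)*1e3
    hsv=cv2.cvtColor(f['pixels'],cv2.COLOR_BGR2HSV); m=np.zeros((480,640),bool); u0,u1,v0,v1=box; m[v0:v1,u0:u1]=1
    w=m&(hsv[...,1]<60)&(hsv[...,2]>thr)&(P[...,2]<150)&(P[...,2]>-10)&(P[...,0]<90)
    k,l,st,ce=cv2.connectedComponentsWithStats(cv2.morphologyEx(w.astype(np.uint8),cv2.MORPH_CLOSE,np.ones((5,5))))
    i=1+np.argmax(st[1:,4]); q=P[(l==i)&w]; c=np.median(q,0); q=q[np.abs(q-c).max(1)<95]
    for _ in range(4):
        c=q.mean(0); nn=np.linalg.svd(q-c)[2][2]; q=q[np.abs((q-c)@nn)<6]
    print(n,'tile px',len(q),'normal',(nn*np.sign(nn[2])).round(3),'c',c.round(1),'min',np.percentile(q,1,0).round(1),'max',np.percentile(q,99,0).round(1))
    e1=np.cross(nn*np.sign(nn[2]),[1,0,0]); e1/=np.linalg.norm(e1); e0=np.cross(e1,nn*np.sign(nn[2]))
    r=cv2.minAreaRect(np.stack([(q-c)@e0,(q-c)@e1],1).astype(np.float32)); cc=c+e0*r[0][0]+e1*r[0][1]
    print(' rect size',np.round(r[1],1),'ang',round(r[2],1),'centre',cc.round(1)); return f
E
python3 - <<'E'
from h import *
show(); tile()
E
```

```text
t 3.9 rest pos mm [   7.9 -101.7    9.6] z [ 0.424 -0.005 -0.906] y [-0.001 -1.     0.005] F [ 1.2 -7.6 -1.2] g -0.002 3.8 j [-0.21  0.02  2.11  0.25  0.62  1.03]
scene tile px 408 normal [-0.006 -0.194  0.981] c [ -1.1 -28.1  22.9] min [-61.7 -90.2  10.5] max [46.3 17.5 34.4]
 rect size [113.1 115.8] ang 0.0 centre [ -9.4 -37.3  21. ]
```

Call:
move_arm:
  plan:
    - [[0,-0.056,0.004,0,0,0,1],[0,-0.056,0.004,0,0,0,1],[0,-0.056,0,0,0,0,1],[0,-0.056,0,0,0,0,1],[0,-0.056,0,0,0,0,1],[0,-0.056,0,0,0,0,1],[0,-0.056,0,0,0,0,1],[0,-0.056,0,0,0,0,1],[0,-0.056,0,0,0,0,1],[0,-0.056,0,0,0,0,1]]

```text
time: 5.2
tool_pos: [0.5885, 0.0579, 0.0079]
tool_rot: [-0.015, 0.974, 0.073, 0.216]
contact_force: [1.1, -3.2, 0.0]
gripper_width: -0.001
grasp_force: 2.4
```

Run:
```python
from h import *
show(); tile()
```

```text
t 5.2 rest pos mm [  7.6 -33.1   7.9] z [ 0.422 -0.002 -0.906] y [ 0.    -1.     0.002] F [ 0.6 -3.3  0. ] g -0.001 2.4 j [-0.07  0.    2.13  0.16  0.59  1.23]
scene tile px 9 normal [-0.657 -0.037  0.753] c [-25.4  58.7  71. ] min [-32.   47.9  65. ] max [-18.3  69.5  77.6]
 rect size [26.6  6.6] ang 49.4 centre [-26.1  58.6  70.4]
```

Call:
move_arm:
  plan:
    - [[0,-0.02,0,0,0,0,1],[0,-0.02,0,0,0,0,1],[0,-0.02,0,0,0,0,1],[0,-0.02,0,0,0,0,1],[0,-0.015,0,0,0,0,1],[0,-0.01,0,0,0,0,1],[0,-0.01,0,0,0,0,1],[0,0,0,0,0,0,1],[0,0,0,0,0,0,1],[0,0,0,0,0,0,1]]

```text
time: 6.5
tool_pos: [0.5868, 0.0712, 0.0082]
tool_rot: [-0.015, 0.974, 0.073, 0.216]
contact_force: [-0.1, -2.6, -0.2]
gripper_width: -0.0
grasp_force: 1.2
```

Run:
```python
from h import *
show(); f=grab('scene'); np.savez('s2.npz',**f); c=f['pixels'][200:320,260:420]; cv2.imwrite('pics/s2.png',cv2.resize(c,None,fx=5,fy=5,interpolation=cv2.INTER_CUBIC))
```

```text
t 6.5 rest pos mm [  7.9 -19.7   8.2] z [ 0.423 -0.002 -0.906] y [-0.    -1.     0.002] F [-0.5 -2.5 -0.2] g -0.0 1.2 j [-0.04 -0.    2.13  0.14  0.59  1.28]
```

View pics/s2.png

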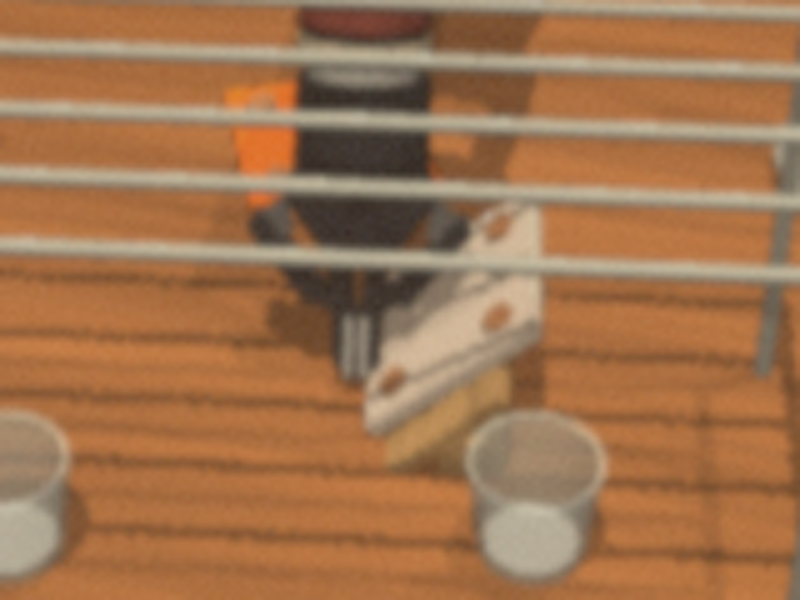

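The picture shows the tile leaning on the rest with its feet facing the shut fingers at (358,350). Its lower edge is near (375,425) and its upper edge near (540,210–330). I'll check the slope and then back off.

Run:
```python
from h import *
import h
f=dict(np.load('s2.npz')); h.grab=lambda n:f
tile(box=(325,380,235,290),thr=120)
```

```text
scene tile px 34 normal [0.859 0.072 0.507] c [  8.5 -21.3  31.4] min [  2.  -26.3  18.4] max [ 16.4 -14.6  44.3]
 rect size [27.4 11.3] ang 8.5 centre [  8.4 -20.4  31.4]
```

Call:
move_arm:
  plan:
    - [[0,0.03,0,0,0,0,1],[0,0.08,0,0,0,0,1],[0,0.12,0,0,0,0,1],[0,0.12,0,0,0,0,1],[0,0,-0.3,0,0,0,1],[0,0,-0.4,0,0,0,1],[0,0,-0.4,0,0,0,1],[0,0,-0.4,0,0,0,1],[0,0,-0.4,0,0,0,0.3],[0,0,-0.3,0,0,0,0.3]]

```text
time: 7.8
tool_pos: [0.4823, 0.0131, 0.2503]
tool_rot: [-0.015, 0.973, 0.073, 0.218]
contact_force: [0.2, -0.2, 0.9]
gripper_width: 0.418
grasp_force: 0.0
```

```bash
cat >> h.py <<'E'
def lean(n,lo,hi,ny=None):
    f=grab(n); P=L(cloud(f).reshape(-1,3))*1e3; q=P[np.all((P>lo)&(P<hi),1)]
    if n=='scene': q=q[q[:,2]-q[:,1]>6]
    rng=np.random.default_rng(0); b=0
    for _ in range(500):
        a,bb,c=q[rng.choice(len(q),3,False)]; nn=np.cross(bb-a,c-a); l=np.linalg.norm(nn)
        if l<200 or abs(nn[0]/l)>.25: continue
        k=abs((q-a)@nn/l)<3
        if k.sum()>b: b=k.sum(); K=k
    q=q[K]; c=q.mean(0); nn=np.linalg.svd(q-c)[2][2]; nn*=np.sign(nn[2]); q=q[np.abs((q-c)@nn)<3]
    e1=np.cross(nn,[1,0,0]); e1/=np.linalg.norm(e1); e0=np.cross(e1,nn)
    r=cv2.minAreaRect(np.stack([(q-c)@e0,(q-c)@e1],1).astype(np.float32)); cc=c+e0*r[0][0]+e1*r[0][1]
    print(n,len(q),'normal',nn.round(3),'rect',np.round(r[1],1),'ang',round(r[2],1),'face centre',cc.round(1),'ext',q.min(0).round(1),q.max(0).round(1)); return f
E
python3 - <<'E'
from h import *
show(); f=lean('scene',[-75,-30,4],[75,110,110]); np.savez('s3.npz',**f)
f=lean('top',[-75,-30,4],[75,110,110]); np.savez('t3.npz',**f)
E
```

```text
t 7.8 rest pos mm [-104.1  -61.5  250.3] z [ 0.426 -0.002 -0.905] y [ 0.    -1.     0.003] F [ 0.2 -0.2  0.9] g 0.418 0.0 j [-0.22 -0.64  2.18  0.16  1.19  1.18]
scene 754 normal [ 0.003 -0.669  0.743] rect [121.9 123. ] ang 89.2 face centre [-7.7 30.  47.1] ext [-69.1 -14.9   4.3] [53.1 75.2 89.6]
top 1078 normal [ 0.011 -0.668  0.744] rect [142.5 130.8] ang 0.8 face centre [-0.3 30.4 46.9] ext [-71.9 -20.5   4.1] [71.8 79.1 89.9]
```

Run:
```python
from h import *
z=lambda f,p: np.array([np.sin(np.radians(f)),np.cos(np.radians(f))*np.sin(np.radians(p)),-np.cos(np.radians(f))*np.cos(np.radians(p))])
g=np.array([-6,78-15*.743,83.3-15*.669]); print(g, g-75*z(30,-47))
e=plan([((-150,40,240),ori(30,-20),4,.5),(g-75*z(30,-47),ori(30,-47),6,.5)])
```

```text
[-6.    66.855 73.265] [-43.5        114.35781636 117.56209289]
t 7.9 rest pos mm [-102.4  -62.2  253.7] z [ 0.432 -0.005 -0.902] y [-0.001 -1.     0.005] F [0.2 0.2 1.3] g 0.591 0.0 j [-0.22 -0.64  2.18  0.16  1.19  1.18]
10 [[[-0.101,-0.213,-0.018,-0.507,0.127,-0.268,0.5],[-0.092,-0.215,-0.036,-0.507,0.128,-0.268,0.5],[-0.083,-0.215,-0.054,-0.507,0.127,-0.268,0.5],[-0.073,-0.213,-0.073,-0.507,0.128,-0.268,0.5],[0.066,-0.155,0.182,-0.453,-0.0,-0.262,0.5],[0.072,-0.165,0.171,-0.453,-0.0,-0.262,0.5],[0.079,-0.173,0.159,-0.454,-0.0,-0.262,0.5],[0.086,-0.18,0.148,-0.453,-0.0,-0.262,0.5],[0.092,-0.186,0.135,-0.454,-0.0,-0.262,0.5],[0.1,-0.191,0.122,-0.453,-0.0,-0.261,0.5]]]
max [0.1  0.22 0.18 0.51 0.13 0.27] maxstep 29.80738163609813
```

Call:
move_arm:
  plan:
    - [[-0.101,-0.213,-0.018,-0.507,0.127,-0.268,0.5],[-0.092,-0.215,-0.036,-0.507,0.127,-0.268,0.5],[-0.083,-0.215,-0.054,-0.507,0.127,-0.268,0.5],[-0.073,-0.213,-0.073,-0.507,0.127,-0.268,0.5],[0.066,-0.155,0.182,-0.453,0,-0.262,0.5],[0.072,-0.165,0.171,-0.453,0,-0.262,0.5],[0.079,-0.173,0.159,-0.453,0,-0.262,0.5],[0.086,-0.18,0.148,-0.453,0,-0.262,0.5],[0.092,-0.186,0.135,-0.453,0,-0.262,0.5],[0.1,-0.191,0.122,-0.453,0,-0.262,0.5]]

```text
time: 9.15
tool_pos: [0.5099, 0.1999, 0.1127]
tool_rot: [0.36, 0.882, 0.172, 0.252]
contact_force: [0.8, -1.0, 1.6]
gripper_width: 0.499
grasp_force: 0.0
```

Run:
```python
from h import *
s=show(); f=grab('scene'); c=f['pixels'][180:330,240:440]; cv2.imwrite('pics/s4.png',cv2.resize(c,None,fx=4,fy=4,interpolation=cv2.INTER_CUBIC))
g=np.array([-6,66.9,73.3])
plan([(g,ori(30,-47),6,.5),(g,ori(30,-47),4,1)],s)
```

```text
t 9.15 rest pos mm [-48.8 119.1 112.7] z [ 0.479 -0.628 -0.614] y [ 0.019 -0.691  0.722] F [ 0.7 -1.1  1.6] g 0.499 0.0 j [ 0.64  0.01  2.06 -1.02  1.15  2.32]
10 [[[0.009,0.012,0.107,-0.023,0.026,0.012,0.5],[0.008,0.011,0.108,-0.023,0.026,0.011,0.5],[0.008,0.011,0.108,-0.023,0.026,0.012,0.5],[0.008,0.011,0.108,-0.024,0.026,0.011,0.5],[0.007,0.01,0.107,-0.023,0.027,0.012,0.5],[0.007,0.01,0.108,-0.024,0.026,0.011,0.5],[-0.0,-0.0,0.0,0.0,0.0,0.0,1],[-0.0,-0.0,0.0,0.0,0.0,0.0,1],[-0.0,-0.0,0.0,0.0,0.0,0.0,1],[-0.0,-0.0,0.0,0.0,0.0,0.0,1]]]
max [0.01 0.01 0.11 0.02 0.03 0.01] maxstep 13.062373444363011
```

View pics/s4.png

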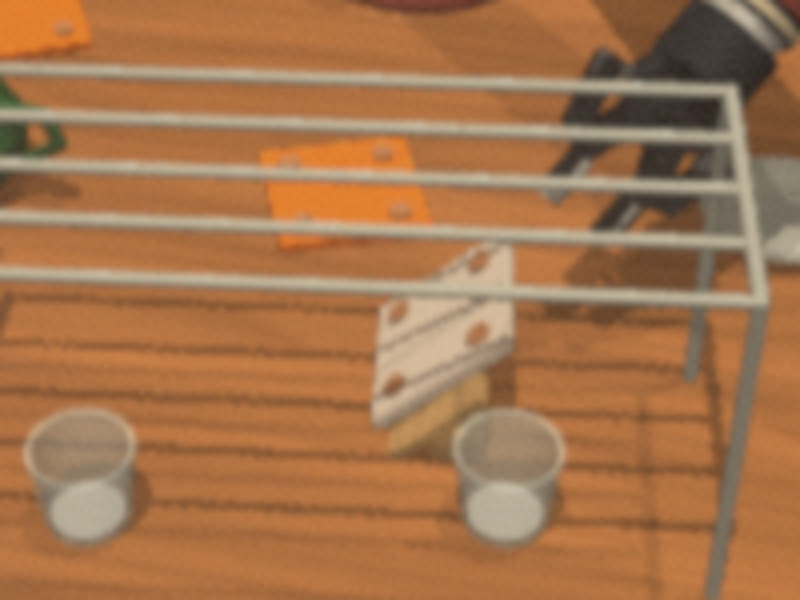

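The picture shows the gripper in front of the riser on the right at (600,170), with the tile leaning at (445,330). Joint 4 has reached its range limit, so I'll use a smaller forward tilt.

Run:
```python
from h import *
z=lambda f,p: np.array([np.sin(np.radians(f)),np.cos(np.radians(f))*np.sin(np.radians(p)),-np.cos(np.radians(f))*np.cos(np.radians(p))])
g=np.array([-6,66.9,73.3]); o=ori(22,-45)
plan([(g-55*z(22,-45),o,4,.5),(g-25*z(22,-45),o,6,.5)])
```

```text
t 9.2 rest pos mm [-48.7 120.6 108.4] z [ 0.476 -0.627 -0.617] y [ 0.025 -0.692  0.722] F [-0.8 -0.1 -0.5] g 0.499 0.0 j [ 0.64  0.02  2.06 -1.02  1.15  2.32]
10 [[[0.028,0.028,0.044,0.015,-0.187,0.052,0.5],[0.029,0.028,0.043,0.014,-0.188,0.052,0.5],[0.031,0.028,0.042,0.015,-0.187,0.052,0.5],[0.032,0.027,0.041,0.014,-0.188,0.052,0.5],[-0.0,0.0,0.042,0.0,0.0,0.0,0.5],[-0.0,0.0,0.042,0.0,0.0,0.0,0.5],[-0.0,0.0,0.041,0.0,0.0,0.0,0.5],[-0.0,0.0,0.042,0.0,0.0,0.0,0.5],[-0.0,0.0,0.041,0.0,0.0,0.0,0.5],[-0.0,0.0,0.042,0.0,0.0,0.0,0.5]]]
max [0.03 0.03 0.04 0.02 0.19 0.05] maxstep 7.108417545417545
```

Call:
move_arm:
  plan:
    - [[0.028,0.028,0.044,0.015,-0.187,0.052,0.5],[0.028,0.028,0.044,0.015,-0.187,0.052,0.5],[0.031,0.028,0.042,0.015,-0.187,0.052,0.5],[0.032,0.027,0.041,0.015,-0.187,0.052,0.5],[0,0,0.042,0,0,0,0.5],[0,0,0.042,0,0,0,0.5],[0,0,0.042,0,0,0,0.5],[0,0,0.042,0,0,0,0.5],[0,0,0.042,0,0,0,0.5],[0,0,0.042,0,0,0,0.5]]

```text
time: 10.45
tool_pos: [0.5495, 0.1676, 0.0969]
tool_rot: [0.36, 0.899, 0.138, 0.209]
contact_force: [-0.2, 0.6, -0.2]
gripper_width: 0.504
grasp_force: 0.0
```

Run:
```python
from h import *
s=show(); lean('scene',[-75,-30,4],[75,80,95])
plan([([-6,66.9,73.3],ori(22,-45),6,.5),([-6,66.9,73.3],ori(22,-45),4,1)],s)
```

```text
t 10.45 rest pos mm [-14.6  81.2  96.9] z [ 0.381 -0.654 -0.654] y [-0.009 -0.709  0.705] F [-0.2  0.7 -0.2] g 0.504 0.0 j [ 0.53  0.1   1.98 -0.97  1.14  2.27]
scene 767 normal [ 0.    -0.665  0.747] rect [125.9 127.8] ang 1.8 face centre [-7.5 27.9 45.2] ext [-70.9 -20.2   4.1] [55.5 77.7 88.7]
10 [[[-0.003,-0.009,0.039,0.0,-0.007,-0.01,0.5],[-0.003,-0.009,0.039,0.0,-0.007,-0.01,0.5],[-0.003,-0.009,0.039,0.001,-0.008,-0.01,0.5],[-0.003,-0.009,0.039,0.0,-0.007,-0.011,0.5],[-0.003,-0.009,0.039,0.001,-0.008,-0.01,0.5],[-0.004,-0.009,0.039,0.0,-0.007,-0.011,0.5],[0.0,-0.0,-0.0,0.0,-0.0,0.0,1],[0.0,-0.0,-0.0,0.0,-0.0,0.0,1],[0.0,-0.0,-0.0,0.0,-0.0,0.0,1],[0.0,-0.0,-0.0,0.0,-0.0,0.0,1]]]
max [0.   0.01 0.04 0.   0.01 0.01] maxstep 4.826924486668505
```

Call:
move_arm:
  plan:
    - [[-0.003,-0.009,0.039,0,0,0,0.5],[-0.003,-0.009,0.039,0,0,0,0.5],[-0.003,-0.009,0.039,0,0,0,0.5],[-0.003,-0.009,0.039,0,0,0,0.5],[-0.003,-0.009,0.039,0,0,0,0.5],[-0.003,-0.009,0.039,0,0,0,0.5],[0,0,0,0,0,0,0.6],[0,0,0,0,0,0,0.7],[0,0,0,0,0,0,0.75],[0,0,0,0,0,0,0.8]]

```text
time: 11.75
tool_pos: [0.5603, 0.155, 0.0739]
tool_rot: [0.36, 0.899, 0.138, 0.209]
contact_force: [-0.1, 0.0, 0.0]
gripper_width: 0.201
grasp_force: 0.0
```

Run:
```python
from h import *
s=show(); f=grab('scene'); c=f['pixels'][210:310,310:430]; cv2.imwrite('pics/s5.png',cv2.resize(c,None,fx=6,fy=6,interpolation=cv2.INTER_CUBIC))
```

```text
t 11.75 rest pos mm [-5.8 67.2 73.9] z [ 0.381 -0.654 -0.654] y [-0.009 -0.709  0.705] F [-0.1  0.   0. ] g 0.201 0.0 j [ 0.5   0.14  1.98 -0.99  1.1   2.29]
```

View pics/s5.png

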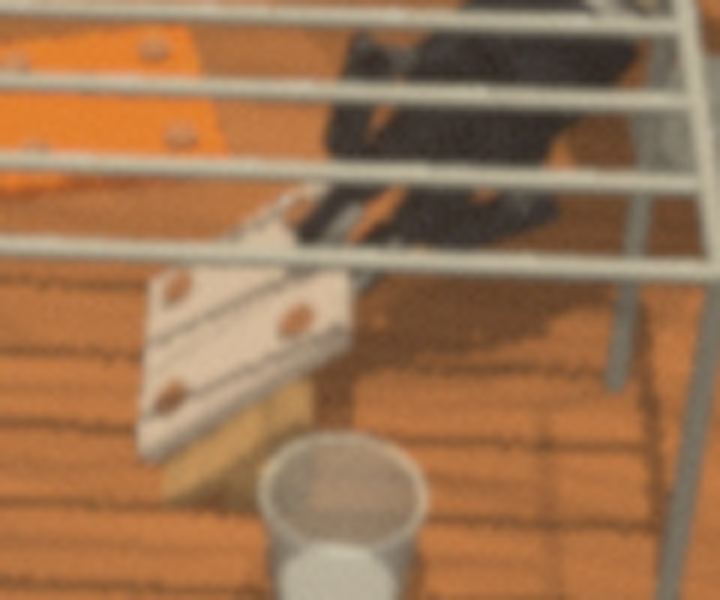

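The crop shows the upper finger at (325,215) over the face between the feet, and the lower finger at (370,265) behind the free upper edge. I'll close, lift slightly and look.

```bash
cat >> h.py <<'E'
def tcp(B,phi,d=105,x=-6):
    p=np.radians(phi); return np.array([x,B[0]-d*np.sin(p),B[1]+d*np.cos(p)])
E
python3 - <<'E'
from h import *
o=lambda p: ori(22.4,p)
s=show(); c=s[0]; B=(-7.0,0.4)
e=plan([(L(c)*1e3,s[1],5,1),(tcp((-10,6),-45),o(-45),2,1),(tcp((-13,12),-36),o(-36),3,1)],s)
E
```

```text
t 11.8 rest pos mm [-5.8 67.2 73.8] z [ 0.381 -0.654 -0.654] y [-0.009 -0.709  0.705] F [ 0.  -0.2  0. ] g 0.2 0.0 j [ 0.5   0.14  1.98 -0.99  1.1   2.29]
10 [[[0.0,0.0,0.0,0.0,0.0,0.0,1],[0.0,0.0,0.0,0.0,0.0,0.0,1],[0.0,0.0,-0.0,0.0,0.0,0.0,1],[0.0,-0.0,-0.0,0.0,0.0,0.0,1],[0.0,0.0,-0.0,0.0,0.0,0.0,1],[0.003,0.027,-0.01,0.001,0.0,-0.032,1],[0.003,0.028,-0.01,0.001,0.0,-0.032,1],[0.001,0.063,-0.002,0.323,0.0,0.133,1],[0.002,0.063,-0.005,0.323,0.0,0.133,1],[0.004,0.063,-0.008,0.322,0.0,0.133,1]]]
max [0.   0.06 0.01 0.32 0.   0.13] maxstep 7.6358103695678565
```

Call:
move_arm:
  plan:
    - [[0,0,0,0,0,0,1],[0,0,0,0,0,0,1],[0,0,0,0,0,0,1],[0,0,0,0,0,0,1],[0,0,0,0,0,0,1],[0.003,0.027,-0.01,0,0,-0.03,1],[0.003,0.028,-0.01,0,0,-0.03,1],[0.001,0.063,-0.002,0.323,0,0.133,1],[0.002,0.063,-0.005,0.323,0,0.133,1],[0.004,0.063,-0.008,0.323,0,0.133,1]]

```text
time: 13.05
tool_pos: [0.5615, 0.1365, 0.0951]
tool_rot: [0.287, 0.927, 0.129, 0.206]
contact_force: [0.9, 0.3, -4.4]
gripper_width: 0.103
grasp_force: 58.5
```

Run:
```python
from h import *
o=lambda p: ori(22.4,p)
s=show(); lean('scene',[-75,-40,4],[75,80,105])
plan([(tcp((-18,14),-18),o(-18),3,1)]+[(tcp((-18,14),p),o(p),1,1) for p in (-11,-4,3,10,17,24,31)],s)
```

```text
t 13.05 rest pos mm [-7.3 48.6 95.1] z [ 0.379 -0.541 -0.751] y [ 0.    -0.811  0.585] F [ 0.9  0.1 -4.4] g 0.103 58.5 j [ 0.41  0.01  2.03 -0.83  1.    2.13]
scene 527 normal [ 0.003 -0.797  0.603] rect [126.3 127.1] ang 0.8 face centre [-9.4 10.5 54.6] ext [-72.3 -28.8   5. ] [ 53.6  50.8 104.8]
10 [[[-0.002,0.107,0.014,0.638,0.006,0.263,1],[0.003,0.108,0.003,0.638,0.006,0.263,1],[0.007,0.109,-0.007,0.638,0.005,0.262,1],[-0.003,0.106,0.006,0.753,-0.0,0.311,1],[-0.002,0.107,0.006,0.753,-0.0,0.31,1],[-0.003,0.107,0.006,0.753,-0.0,0.31,1],[-0.002,0.106,0.006,0.753,-0.0,0.311,1],[-0.003,0.107,0.006,0.753,-0.0,0.31,1],[-0.002,0.107,0.006,0.753,-0.0,0.311,1],[-0.003,0.106,0.006,0.753,-0.0,0.31,1]]]
max [0.01 0.11 0.01 0.75 0.01 0.31] maxstep 13.133834169807383
```

Run:
```python
from h import *
f=grab('scene'); P=L(cloud(f).reshape(-1,3))*1e3
s=show(); r=s[1]; n=RZ.inv().apply(r.apply([0,1,0])); u=np.array([0,n[2],-n[1]]); T=L(s[0])*1e3
a=(P-T)@n; e=(P-T)@u; q=(P[:,0]>-80)&(P[:,0]<70)&(e>-150)&(e<60)
for lo in range(-8,20,2):
    k=q&(a>=lo)&(a<lo+2); print(lo,k.sum(),np.histogram(e[k],np.arange(-130,40,10))[0])
k=q&(a>3)&(a<9); print(np.percentile(P[k],[2,98],0).round(1))
```

```text
t 13.15 rest pos mm [-6.3 47.9 96.9] z [ 0.38  -0.543 -0.749] y [-0.003 -0.81   0.586] F [-0.1 -0.  -4. ] g 0.096 58.6 j [ 0.41  0.01  2.03 -0.83  1.    2.14]
-8 19 [1 3 0 0 0 0 0 0 0 0 0 0 0 0 2 3]
-6 37 [ 0 10  0  0  0  0  0  0  0  0  0  1  0  0  6  2]
-4 39 [ 1  5  0  1  0  0  2  1  1  0  0  2  1  2 10  8]
-2 45 [15  4  0  1  1  1  3  3  2  2  2  1  2  0  5  3]
0 64 [25 13  2  2  2  2  1  0  1  1  3  2  3  1  6  0]
2 65 [23  4  1  2  2  3  4  3  2  2  3  0  4  3  9  0]
4 117 [24  1  4  2  3  4  5  5 10  5 10  7 11 13 12  1]
6 330 [28  1 14 25 20 28 29 33 33 38 27 16 15 16  6  0]
8 186 [29  1 11 14 16 21 16 11 13 11  9 10  7  3  4  5]
10 82 [30  0  1  3  9  8  1  1  0  0  0  4  8  4  4  1]
12 64 [19  0  0  0  7  3  0  0  0  0  0  2  2  4  3  2]
14 41 [9 0 0 0 0 0 0 0 0 0 0 0 0 0 2 2]
16 54 [2 0 0 0 0 0 0 0 0 0 0 0 0 3 2 1]
18 50 [2 0 0 0 0 0 0 0 0 0 0 0 0 4 5 2]
[[-66.4 -32.8  -2.1]
 [ 53.5  52.6 111.6]]
```

Call:
move_arm:
  plan:
    - [[-0.002,0.107,0.014,0.638,0.005,0.263,1],[0.003,0.108,0.003,0.638,0.005,0.263,1],[0.007,0.109,-0.007,0.638,0.005,0.263,1],[-0.002,0.107,0.006,0.753,0,0.31,1],[-0.002,0.107,0.006,0.753,0,0.31,1],[-0.002,0.107,0.006,0.753,0,0.31,1],[-0.002,0.107,0.006,0.753,0,0.31,1],[-0.002,0.107,0.006,0.753,0,0.31,1],[-0.002,0.107,0.006,0.753,0,0.31,1],[-0.002,0.107,0.006,0.753,0,0.31,1]]

```text
time: 14.4
tool_pos: [0.5817, 0.0168, 0.1049]
tool_rot: [-0.275, 0.947, 0.02, 0.167]
contact_force: [-0.7, 0.7, -3.5]
gripper_width: 0.1
grasp_force: 59.2
```

Run:
```python
from h import *
o=lambda p: ori(22.4,p)
s=show(); f=grab('scene'); np.savez('s6.npz',**f); c=f['pixels'][190:310,260:420]; cv2.imwrite('pics/s6.png',cv2.resize(c,None,fx=5,fy=5,interpolation=cv2.INTER_CUBIC))
plan([(tcp((-11,8),40),o(40),4,1),(tcp((-6,4),40),o(40),6,1)],s)
```

```text
t 14.4 rest pos mm [ -5.2 -72.8 104.9] z [ 0.38   0.476 -0.793] y [ 0.001 -0.858 -0.514] F [-0.6  0.8 -3.5] g 0.1 59.2 j [-0.4  -0.02  2.01  0.72  1.17  0.83]
10 [[[-0.01,0.028,0.021,0.243,0.002,0.103,1],[-0.01,0.029,0.02,0.244,0.002,0.102,1],[-0.01,0.03,0.019,0.243,0.002,0.103,1],[-0.009,0.03,0.018,0.244,0.003,0.102,1],[-0.003,-0.002,0.008,-0.0,-0.0,0.0,1],[-0.003,-0.002,0.008,-0.0,-0.0,0.0,1],[-0.003,-0.002,0.008,-0.0,-0.0,0.0,1],[-0.004,-0.002,0.008,-0.0,-0.0,0.0,1],[-0.003,-0.001,0.008,-0.0,-0.0,0.0,1],[-0.004,-0.002,0.008,-0.0,-0.0,0.0,1]]]
max [0.01 0.03 0.02 0.24 0.   0.1 ] maxstep 4.4270080189672125
```

View pics/s6.png

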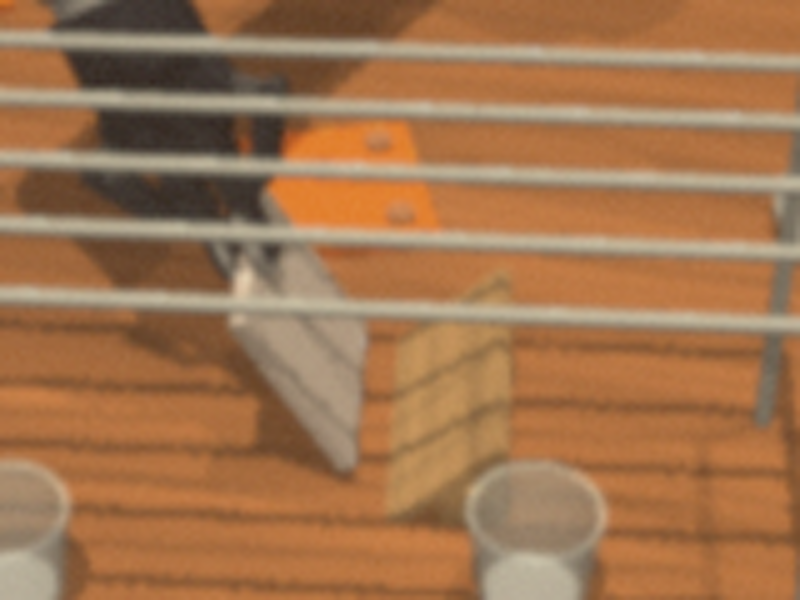

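The picture shows the tile past vertical, with its plain face towards the rest, held at (240,265) and with its lower edge at (350,470), clear of the rest's foot line. Next I'll lower it onto that edge.

Call:
move_arm:
  plan:
    - [[-0.01,0.028,0.021,0.243,0,0.103,1],[-0.01,0.029,0.02,0.243,0,0.103,1],[-0.01,0.03,0.019,0.243,0,0.103,1],[-0.01,0.03,0.018,0.243,0,0.103,1],[-0.003,-0.002,0.008,0,0,0,1],[-0.003,-0.002,0.008,0,0,0,1],[-0.003,-0.002,0.008,0,0,0,1],[-0.003,-0.002,0.008,0,0,0,1],[-0.003,-0.002,0.008,0,0,0,1],[-0.003,-0.002,0.008,0,0,0,1]]

```text
time: 15.7
tool_pos: [0.582, 0.0166, 0.0859]
tool_rot: [-0.347, 0.924, 0.003, 0.158]
contact_force: [0.1, -0.2, -3.4]
gripper_width: 0.099
grasp_force: 59.5
```

```bash
cat >> h.py <<'E'
def prof(side=1):
    f=grab('scene'); P=L(cloud(f).reshape(-1,3))*1e3
    s=show(); r=s[1]; n=side*RZ.inv().apply(r.apply([0,1,0])); n[0]=0; n/=np.linalg.norm(n); u=np.array([0,-n[2],n[1]])*1.0
    if u[2]<0: u=-u
    T=L(s[0])*1e3; a=(P-T)@n; e=(P-T)@u; q=(P[:,0]>-75)&(P[:,0]<65)&(e>-150)&(e<60)
    for lo in range(0,14,2):
        k=q&(a>=lo)&(a<lo+2); print(lo,k.sum(),np.histogram(e[k],np.arange(-130,30,5))[0])
    return s
E
python3 - <<'E'
from h import *
prof(-1)
E
```

```text
t 15.75 rest pos mm [ -5.  -72.9  85.8] z [ 0.382  0.592 -0.709] y [ 0.    -0.768 -0.641] F [-0.6  0.4 -3.6] g 0.101 59.5 j [-0.46  0.08  2.    0.84  1.24  0.75]
0 380 [ 0  0  0 16  2  4 13 17 16 17 11 20 15 18 12 30 16 16 17 19 13 17 19 20
 12  9  9 10  7  4  0]
2 187 [ 0  0  0 10  2  0  4  2  3  2  3  5  2  4 11  5  6  9  6 10 12 13 11 11
 11 10  8  5 11  6  2]
4 61 [ 0  0  0 15  1  0  0  0  0  0  0  1  0  1  1  1  2  1  1  3  1  2  4  2
  2  3  3  4  2  4  3]
6 35 [ 0  0  0 16  3  0  0  0  0  0  0  0  0  0  0  0  0  0  0  0  0  0  0  0
  0  0  1  1  3  0  2]
8 37 [ 0  0  0 14  5  0  0  0  0  0  0  0  0  0  0  0  0  0  0  0  0  0  0  0
  0  1  3  1  3  3  1]
10 22 [ 0  0  0 12  1  0  0  0  0  0  0  0  0  0  0  0  0  0  0  0  0  0  0  0
  0  0  1  2  0  1  1]
12 36 [ 0  0  0 14  4  0  0  0  0  0  0  0  0  0  0  0  0  0  0  0  0  0  0  0
  0  0  0  1  3  3  4]
```

Run:
```python
from h import *
s=show(); t=L(s[0])*1e3
plan([(t+[0,1.5,-4.8],ori(22.4,40),8,1)],s)
```

```text
t 15.75 rest pos mm [ -5.  -72.9  85.8] z [ 0.382  0.592 -0.709] y [ 0.    -0.768 -0.641] F [-0.6  0.4 -3.6] g 0.101 59.5 j [-0.46  0.08  2.    0.84  1.24  0.75]
8 [[[-0.002,0.002,0.004,0.002,-0.001,0.001,1],[-0.002,0.002,0.005,0.002,-0.001,0.001,1],[-0.002,0.002,0.004,0.002,-0.001,0.001,1],[-0.002,0.002,0.005,0.002,-0.001,0.001,1],[-0.002,0.002,0.004,0.002,-0.001,0.001,1],[-0.002,0.002,0.005,0.001,-0.001,0.001,1],[-0.001,0.002,0.004,0.002,-0.001,0.002,1],[-0.002,0.002,0.005,0.001,-0.001,0.001,1]]]
max [0. 0. 0. 0. 0. 0.] maxstep 0.6893475175845635
```

Call:
move_arm:
  plan:
    - [[-0.002,0.002,0.0045,0,0,0,1],[-0.002,0.002,0.0045,0,0,0,1],[-0.002,0.002,0.0045,0,0,0,1],[-0.002,0.002,0.0045,0,0,0,1],[-0.002,0.002,0.0045,0,0,0,1],[-0.002,0.002,0.0045,0,0,0,1],[-0.002,0.002,0.0045,0,0,0,1],[-0.002,0.002,0.0045,0,0,0,1],[0,0,0,0,0,0,1],[0,0,0,0,0,0,1]]

```text
time: 17.0
tool_pos: [0.5836, 0.0165, 0.0843]
tool_rot: [-0.347, 0.924, 0.004, 0.16]
contact_force: [-5.5, -9.3, 11.5]
gripper_width: 0.094
grasp_force: 61.7
```

Run:
```python
from h import *
show(); show()
```

```text
t 17.0 rest pos mm [ -3.4 -73.3  84.3] z [ 0.386  0.591 -0.708] y [ 0.003 -0.768 -0.64 ] F [-6.8 -8.4 11.5] g 0.094 61.7 j [-0.46  0.09  1.99  0.84  1.24  0.74]
t 17.0 rest pos mm [ -3.4 -73.3  84.3] z [ 0.386  0.591 -0.708] y [ 0.003 -0.768 -0.64 ] F [-6.8 -8.4 11.5] g 0.094 61.7 j [-0.46  0.09  1.99  0.84  1.24  0.74]
```

Call:
move_arm:
  plan:
    - [[0.001,-0.003,-0.006,0,0,0,0.95],[0,-0.012,0.002,0,0,0,0.86],[0,-0.014,0.003,0,0,0,0.82],[0,-0.014,0.003,0,0,0,0.78],[0,-0.014,0.003,0,0,0,0.74],[0,-0.014,0.003,0,0,0,0.7],[0,-0.014,0.003,0,0,0,0.66],[0,-0.014,0.003,0,0,0,0.62],[0,-0.014,0.003,0,0,0,0.58],[0,0,0,0,0,0,0.58]]

```text
time: 18.25
tool_pos: [0.5807, 0.0297, 0.0883]
tool_rot: [-0.347, 0.924, 0.003, 0.158]
contact_force: [-0.4, -0.7, -1.6]
gripper_width: 0.421
grasp_force: 0.7
```

Run:
```python
from h import *
prof(-1)
f=grab('scene'); np.savez('s7.npz',**f); c=f['pixels'][200:300,270:390]; cv2.imwrite('pics/s7.png',cv2.resize(c,None,fx=6,fy=6,interpolation=cv2.INTER_CUBIC))
```

```text
t 18.3 rest pos mm [ -4.3 -59.9  88.3] z [ 0.382  0.592 -0.709] y [ 0.    -0.768 -0.641] F [-0.4 -1.2 -0.9] g 0.422 0.7 j [-0.43  0.06  2.01  0.84  1.23  0.77]
0 13 [ 0  0  0  0  3 10  0  0  0  0  0  0  0  0  0  0  0  0  0  0  0  0  0  0
  0  0  0  0  0  0  0]
2 17 [ 0  0  0  0  4 13  0  0  0  0  0  0  0  0  0  0  0  0  0  0  0  0  0  0
  0  0  0  0  0  0  0]
4 23 [ 1  1  0  0  4 16  1  0  0  0  0  0  0  0  0  0  0  0  0  0  0  0  0  0
  0  0  0  0  0  0  0]
6 15 [ 1  0  0  0  2 12  0  0  0  0  0  0  0  0  0  0  0  0  0  0  0  0  0  0
  0  0  0  0  0  0  0]
8 16 [ 0  0  0  0  2 14  0  0  0  0  0  0  0  0  0  0  0  0  0  0  0  0  0  0
  0  0  0  0  0  0  0]
10 16 [ 0  1  0  0  1 14  0  0  0  0  0  0  0  0  0  0  0  0  0  0  0  0  0  0
  0  0  0  0  0  0  0]
12 18 [ 0  0  0  0  1 17  0  0  0  0  0  0  0  0  0  0  0  0  0  0  0  0  0  0
  0  0  0  0  0  0  0]
```

View pics/s7.png

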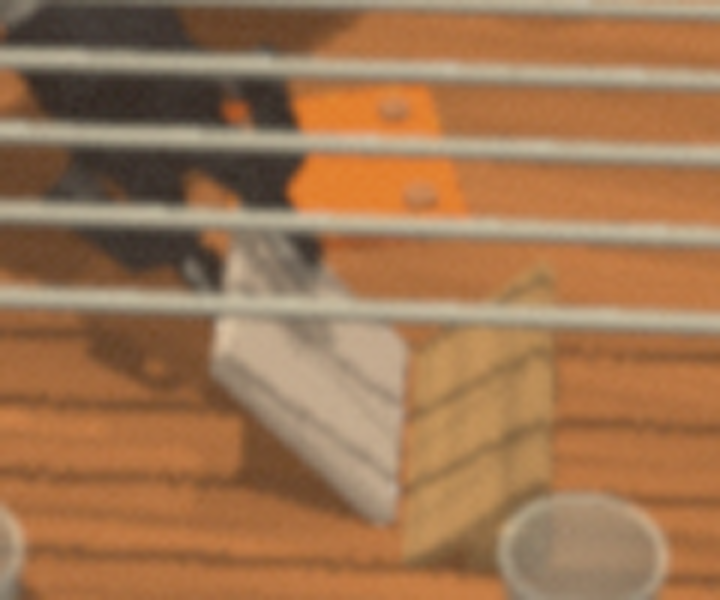

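The crop shows the tile leaning on the lower finger at (205,270), with the upper finger lifted clear of the plain face. The lower edge, at (385,520), is close to the rest's foot. Next I'll open a bit further and lower the tile along its arc.

```bash
cat >> h.py <<'E'
def low(th,phi,Lb,g,yc=-8,x=-4.5):
    t,p=np.radians(th),np.radians(phi); E=np.array([yc-120*np.cos(t),120*np.sin(t)])
    if th<17: # rolls on the feet near the pivot: blend up to 4 mm
        E=E+[0,4*(1-th/17)]
    ty=np.array([-np.cos(p),-np.sin(p)]); tz=.927*np.array([np.sin(p),-np.cos(p)])
    T=E-g/2*ty+Lb*tz; return np.array([x,*T])
E
python3 - <<'E'
from h import *
o=lambda p: ori(22.4,p)
s=show(); g=44
print(low(50,40,20,36),low(50,40,20,44))
w=[(low(50,40,20,44),o(40),3,.48)]
ths=[47.5,44.5,41.5,38.5,35.5,32.5,29.5]
w+=[(low(t,40-15*(50-t)/50,20-12*(50-t)/50,44),o(40-15*(50-t)/50),1,.48) for t in ths]
plan(w,s)
E
```

```text
t 18.35 rest pos mm [ -4.3 -59.9  88.2] z [ 0.382  0.592 -0.709] y [ 0.    -0.768 -0.641] F [ 0.2 -1.3 -0.9] g 0.42 0.7 j [-0.43  0.07  2.01  0.84  1.23  0.77]
[ -4.5        -59.4284309   89.29304617] [ -4.5        -56.36425313  91.86419661]
10 [[[-0.0,-0.014,-0.002,0.005,-0.002,0.003,0.48],[-0.0,-0.014,-0.001,0.005,-0.003,0.003,0.48],[-0.0,-0.014,-0.002,0.005,-0.002,0.003,0.48],[0.0,0.045,-0.001,-0.081,-0.0,-0.034,0.48],[-0.0,0.055,0.002,-0.097,-0.0,-0.039,0.48],[-0.002,0.054,0.005,-0.096,-0.0,-0.04,0.48],[-0.004,0.053,0.008,-0.097,-0.0,-0.04,0.48],[-0.004,0.052,0.011,-0.097,-0.0,-0.04,0.48],[-0.006,0.051,0.014,-0.097,-0.0,-0.04,0.48],[-0.007,0.05,0.017,-0.097,-0.0,-0.04,0.48]]]
max [0.01 0.06 0.02 0.1  0.   0.04] maxstep 6.6043621947921665
```

Call:
move_arm:
  plan:
    - [[0,-0.014,-0.001,0,0,0,0.55],[0,-0.014,-0.001,0,0,0,0.51],[0,-0.014,-0.001,0,0,0,0.48],[0,0.045,-0.001,-0.08,0,-0.034,0.48],[0,0.055,0.002,-0.096,0,-0.04,0.48],[-0.002,0.054,0.005,-0.096,0,-0.04,0.48],[-0.004,0.053,0.008,-0.096,0,-0.04,0.48],[-0.004,0.052,0.011,-0.096,0,-0.04,0.48],[-0.006,0.051,0.014,-0.096,0,-0.04,0.48],[-0.007,0.05,0.017,-0.096,0,-0.04,0.48]]

```text
time: 19.6
tool_pos: [0.5847, 0.0032, 0.0594]
tool_rot: [-0.297, 0.94, 0.014, 0.165]
contact_force: [0.5, -0.8, -0.8]
gripper_width: 0.519
grasp_force: 0.7
```

```bash
cat >> h.py <<'E'
def tilt():
    f=grab('scene'); P=L(cloud(f).reshape(-1,3))*1e3; q=P[np.all((P>[-70,-135,6])&(P<[60,5,90]),1)]
    rng=np.random.default_rng(0); b=0
    for _ in range(600):
        a,bb,c=q[rng.choice(len(q),3,False)]; nn=np.cross(bb-a,c-a); l=np.linalg.norm(nn)
        if l<400 or abs(nn[0]/l)>.2: continue
        k=abs((q-a)@nn/l)<2.5
        if k.sum()>b: b=k.sum(); K=k
    q=q[K]; c=q.mean(0); nn=np.linalg.svd(q-c)[2][2]; nn*=np.sign(nn[2]); q=q[np.abs((q-c)@nn)<2.5]
    print('tile n',len(q),'normal',nn.round(3),'theta',np.degrees(np.arctan2(nn[1],nn[2])).round(1),'c',c.round(1),'lo',np.percentile(q,1,0).round(1),'hi',np.percentile(q,99,0).round(1)); return f
E
python3 - <<'E'
from h import *
o=lambda p: ori(22.4,p)
s=show(); tilt()
ths=[27,24.5,22,19.5,17,15,13,11.5,10,9]
plan([(low(t,40-15*(50-t)/50,20-12*(50-t)/50,44),o(40-15*(50-t)/50),1,.48) for t in ths],s)
E
```

```text
t 19.6 rest pos mm [ -4.3 -86.7  59.4] z [ 0.382  0.513 -0.769] y [ 0.001 -0.832 -0.555] F [ 0.4 -0.8 -0.8] g 0.519 0.7 j [-0.44  0.09  2.    0.78  1.15  0.73]
tile n 861 normal [0.004 0.515 0.857] theta 31.0 c [  1.5 -59.6  38.1] lo [ -64.2 -131.     7.8] hi [53.7 -9.9 79.7]
10 [[[-0.008,0.037,0.015,-0.065,-0.009,-0.022,0.48],[-0.008,0.038,0.019,-0.081,0.0,-0.033,0.48],[-0.009,0.038,0.021,-0.08,0.0,-0.033,0.48],[-0.009,0.035,0.022,-0.081,0.0,-0.033,0.48],[-0.01,0.035,0.025,-0.081,0.0,-0.034,0.48],[-0.007,0.024,0.017,-0.064,0.0,-0.026,0.48],[-0.008,0.023,0.019,-0.065,0.0,-0.027,0.48],[-0.006,0.016,0.015,-0.048,0.0,-0.02,0.48],[-0.006,0.016,0.015,-0.048,0.0,-0.02,0.48],[-0.004,0.01,0.01,-0.033,0.0,-0.013,0.48]]]
max [0.01 0.04 0.02 0.08 0.01 0.03] maxstep 5.320751826574887
```

Run:
```python
from h import *
o=lambda p: ori(22.4,p)
s=show()
P=lambda t: 20+13.7/30*t
M=lambda t: np.interp(t,[0,2,5,9,29.5],[-.5,2,6,11,17])-2
ths=[27,24.5,22,19.5,17,15,13,11.5,10,9]
plan([(low(t,P(t),M(t),44),o(P(t)),1,.48) for t in ths],s)
```

```text
t 19.65 rest pos mm [ -4.5 -86.8  58.9] z [ 0.382  0.512 -0.769] y [ 0.    -0.832 -0.554] F [-0.1 -1.8 -1.3] g 0.518 1.0 j [-0.44  0.09  2.01  0.78  1.14  0.73]
10 [[[-0.006,0.035,0.014,-0.143,-0.008,-0.058,0.48],[-0.008,0.039,0.019,-0.123,0.0,-0.05,0.48],[-0.009,0.037,0.022,-0.123,0.0,-0.051,0.48],[-0.01,0.036,0.024,-0.123,0.0,-0.05,0.48],[-0.01,0.034,0.025,-0.123,0.0,-0.051,0.48],[-0.008,0.024,0.019,-0.098,0.0,-0.041,0.48],[-0.008,0.022,0.02,-0.098,0.0,-0.04,0.48],[-0.006,0.016,0.015,-0.074,0.0,-0.03,0.48],[-0.007,0.015,0.016,-0.073,0.0,-0.031,0.48],[-0.005,0.009,0.011,-0.05,0.0,-0.02,0.48]]]
max [0.01 0.04 0.02 0.14 0.01 0.06] maxstep 5.328864794681884
```

Call:
move_arm:
  plan:
    - [[-0.006,0.035,0.014,-0.14,0,-0.058,0.48],[-0.008,0.039,0.019,-0.123,0,-0.05,0.48],[-0.009,0.037,0.022,-0.123,0,-0.05,0.48],[-0.01,0.036,0.024,-0.123,0,-0.05,0.48],[-0.01,0.034,0.025,-0.123,0,-0.05,0.48],[-0.008,0.024,0.019,-0.098,0,-0.04,0.48],[-0.008,0.022,0.02,-0.098,0,-0.04,0.48],[-0.006,0.016,0.015,-0.074,0,-0.03,0.48],[-0.007,0.015,0.016,-0.074,0,-0.03,0.48],[-0.005,0.009,0.011,-0.05,0,-0.02,0.48]]

```text
time: 20.9
tool_pos: [0.5871, -0.0126, 0.0228]
tool_rot: [-0.219, 0.959, 0.031, 0.175]
contact_force: [0.1, -0.9, -1.0]
gripper_width: 0.514
grasp_force: 0.7
```

Run:
```python
from h import *
o=lambda p: ori(22.4,p)
s=show(); f=tilt(); c=f['pixels'][220:310,270:390]; cv2.imwrite('pics/s8.png',cv2.resize(c,None,fx=6,fy=6,interpolation=cv2.INTER_CUBIC))
```

```text
t 20.9 rest pos mm [  -4.2 -102.6   22.8] z [ 0.383  0.378 -0.843] y [-0.    -0.912 -0.41 ] F [-0.1 -0.9 -1. ] g 0.514 0.7 j [-0.41  0.1   2.03  0.68  0.99  0.72]
tile n 874 normal [-0.006  0.212  0.977] theta 12.2 c [ -0.6 -67.4  22.3] lo [ -64.2 -128.     7.4] hi [54.   3.5 36.7]
```

View pics/s8.png

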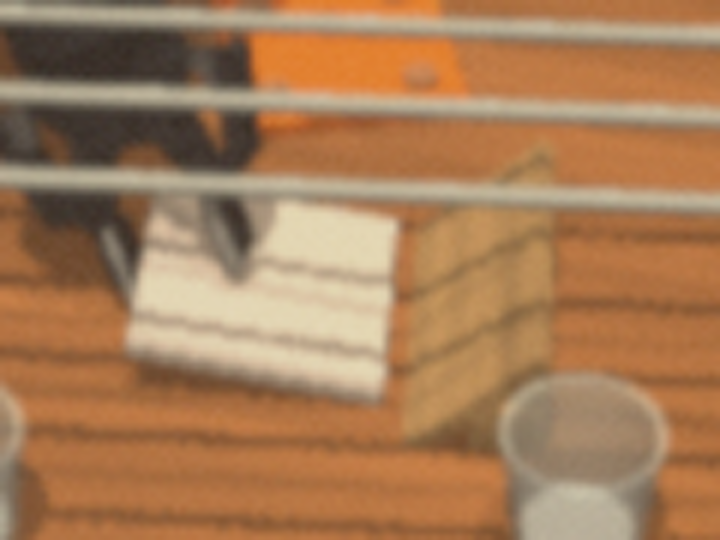

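The crop shows the tile nearly down, resting on the lower fingertip at (120,270), with the upper finger at (235,260) over its plain face and its far edge at the rest's foot.

Run:
```python
from h import *
o=lambda p: ori(22.4,p)
s=show()
def st(t,g,yc=-11):
    phi=20+13.7/30*t*min(1,.8+.0*t); phi=np.interp(t,[0,12],[19,24]); m=np.interp(t,[0,2,5,9,12.2],[-.5,2.5,6.5,12,16.5]); r=13*(g/85)**2*.95
    T=low(t,phi,m-4.5+r,g,yc); p=np.radians(phi); ty=np.array([-np.cos(p),-np.sin(p)]); tz=.927*np.array([np.sin(p),-np.cos(p)])
    U=T[1:]-g/2*ty+(4.5-r)*tz; D=T[1:]+(g/2+11.7)*ty+(4.5-r)*tz
    tt=np.radians(t); E=np.array([yc-120*np.cos(tt),120*np.sin(tt)+(4*(1-t/17) if t<17 else 0)]); n=np.array([np.sin(tt),np.cos(tt)])
    print(t,g,T.round(1),'gap up',round((U-E)@n-10,1),'low z',D[1].round(1)); return T,phi
st(12.2,44)
w=[]
for t,g in zip([11.6,10.8,10,9.2,8.4,7.6,6.8,6,5.2,4.6],[45.5,47,48.5,50,51.5,53,54.5,56,56,56]):
    T,p=st(t,g); w.append((T,o(p),1,round(1-g/85-.003,2)))
e=plan(w,s); st(2,56);st(0,56)
```

```text
t 20.95 rest pos mm [  -4.3 -102.6   22.7] z [ 0.382  0.378 -0.843] y [-0.    -0.912 -0.409] F [ 0.  -2.1 -1. ] g 0.516 1.0 j [-0.41  0.1   2.03  0.68  0.99  0.72]
12.2 44 [  -4.5 -102.4   22.5] gap up 3.6 low z 7.8
11.6 45.5 [  -4.5 -102.2   22.1] gap up 4.6 low z 7.4
10.8 47 [  -4.5 -102.2   21.6] gap up 5.4 low z 6.9
10 48.5 [  -4.5 -102.2   21. ] gap up 6.1 low z 6.5
9.2 50 [  -4.5 -102.1   20.4] gap up 6.9 low z 6.0
8.4 51.5 [  -4.5 -101.9   19.8] gap up 7.6 low z 5.5
7.6 53 [  -4.5 -101.8   19.2] gap up 8.2 low z 5.0
6.8 54.5 [  -4.5 -101.6   18.5] gap up 8.8 low z 4.5
6 56 [  -4.5 -101.3   17.9] gap up 9.4 low z 4.1
5.2 56 [  -4.5 -101.8   17.2] gap up 9.2 low z 3.6
4.6 56 [  -4.5 -102.2   16.6] gap up 9.1 low z 3.2
10 [[[-0.004,-0.001,0.004,-0.036,-0.01,-0.016,0.46],[-0.001,0.002,0.004,-0.035,-0.0,-0.015,0.44],[-0.002,0.001,0.004,-0.036,-0.0,-0.015,0.43],[-0.002,0.001,0.005,-0.036,-0.0,-0.015,0.41],[-0.002,0.001,0.005,-0.036,-0.0,-0.014,0.39],[-0.002,0.001,0.005,-0.036,-0.0,-0.015,0.37],[-0.002,0.001,0.005,-0.036,-0.0,-0.015,0.36],[-0.002,-0.0,0.005,-0.036,-0.0,-0.015,0.34],[-0.002,0.006,0.004,-0.035,-0.0,-0.014,0.34],[-0.001,0.004,0.003,-0.027,-0.0,-0.012,0.34]]]
max [0.   0.01 0.   0.04 0.01 0.02] maxstep 0.897997772825746
2 56 [  -4.5 -103.5   14.3] gap up 8.7 low z 1.6
0 56 [  -4.5 -104.4   12.8] gap up 8.7 low z 0.6
```

Call:
move_arm:
  plan:
    - [[-0.003,0,0.004,-0.036,0,-0.015,0.46],[-0.002,0.002,0.004,-0.036,0,-0.015,0.44],[-0.002,0.001,0.004,-0.036,0,-0.015,0.43],[-0.002,0.001,0.005,-0.036,0,-0.015,0.41],[-0.002,0.001,0.005,-0.036,0,-0.015,0.39],[-0.002,0.001,0.005,-0.036,0,-0.015,0.37],[-0.002,0.001,0.005,-0.036,0,-0.015,0.36],[-0.002,0,0.005,-0.036,0,-0.015,0.34],[-0.002,0.006,0.004,-0.036,0,-0.015,0.34],[-0.001,0.004,0.003,-0.027,0,-0.012,0.34]]

```text
time: 22.2
tool_pos: [0.5867, -0.0121, 0.0166]
tool_rot: [-0.192, 0.964, 0.037, 0.178]
contact_force: [0.7, -1.2, -1.4]
gripper_width: 0.661
grasp_force: 0.7
```

Run:
```python
from h import *
s=show(); f=tilt()
t=L(s[0])*1e3
plan([((t[0],-104,13.5),ori(22.4,19),10,.34)],s)
```

```text
t 22.2 rest pos mm [  -4.6 -102.1   16.6] z [ 0.382  0.33  -0.863] y [ 0.    -0.934 -0.357] F [ 0.5 -1.3 -1.4] g 0.661 0.7 j [-0.38  0.09  2.04  0.64  0.93  0.74]
tile n 926 normal [0.011 0.087 0.996] theta 5.0 c [ -1.7 -72.5  16.8] lo [ -64.5 -131.2   10.1] hi [ 53.9 -14.2  23.4]
10 [[[-0.001,0.002,0.002,-0.021,-0.001,-0.009,0.34],[-0.001,0.002,0.002,-0.021,-0.001,-0.008,0.34],[-0.001,0.003,0.002,-0.021,-0.001,-0.009,0.34],[-0.001,0.002,0.002,-0.021,-0.001,-0.008,0.34],[-0.001,0.003,0.002,-0.021,-0.001,-0.009,0.34],[-0.0,0.002,0.001,-0.021,-0.001,-0.008,0.34],[-0.001,0.003,0.002,-0.021,-0.0,-0.009,0.34],[-0.0,0.002,0.001,-0.021,-0.001,-0.008,0.34],[-0.001,0.003,0.002,-0.021,-0.0,-0.009,0.34],[-0.0,0.002,0.002,-0.021,-0.001,-0.008,0.34]]]
max [0.   0.   0.   0.02 0.   0.01] maxstep 0.448998886412873
```

Call:
move_arm:
  plan:
    - [[-0.001,0.002,0.002,-0.021,0,-0.009,0.34],[-0.001,0.003,0.002,-0.021,0,-0.009,0.34],[-0.001,0.002,0.002,-0.021,0,-0.009,0.34],[-0.001,0.003,0.002,-0.021,0,-0.009,0.34],[-0.001,0.002,0.002,-0.021,0,-0.009,0.34],[-0.001,0.003,0.001,-0.021,0,-0.009,0.34],[-0.001,0.002,0.002,-0.021,0,-0.009,0.34],[0,0.003,0.001,-0.021,0,-0.009,0.34],[0,0.002,0.002,-0.021,0,-0.009,0.34],[0,0.003,0.001,-0.021,0,-0.009,0.34]]

```text
time: 23.5
tool_pos: [0.5871, -0.0143, 0.0136]
tool_rot: [-0.176, 0.967, 0.041, 0.18]
contact_force: [0.2, -1.3, -1.6]
gripper_width: 0.659
grasp_force: 0.7
```

Run:
```python
from h import *
s=show(); f=tilt()
t=L(s[0])*1e3
plan([((t[0],t[1]-4,t[2]-.8),s[1],10,.34)],s)
```

```text
t 23.5 rest pos mm [  -4.5 -104.2   13.6] z [ 0.382  0.301 -0.874] y [ 0.001 -0.946 -0.325] F [-0.  -1.3 -1.6] g 0.659 0.7 j [-0.37  0.08  2.05  0.61  0.9   0.75]
tile n 887 normal [-0.009  0.023  1.   ] theta 1.3 c [ -2.2 -73.6  14.3] lo [ -66.3 -132.6   11. ] hi [ 52.6 -15.   17.5]
10 [[[0.0,0.003,-0.0,0.0,0.0,0.0,0.34],[0.0,0.003,-0.0,0.0,0.0,0.0,0.34],[0.0,0.003,-0.001,0.0,0.0,0.0,0.34],[0.0,0.004,-0.0,0.0,0.0,0.0,0.34],[0.0,0.003,-0.001,0.0,0.0,0.0,0.34],[0.0,0.004,-0.0,0.0,0.0,0.0,0.34],[0.0,0.003,-0.001,0.0,0.0,0.0,0.34],[0.001,0.004,-0.0,0.0,0.0,0.0,0.34],[0.0,0.003,-0.001,0.0,0.0,0.0,0.34],[0.001,0.004,-0.0,0.0,0.0,0.0,0.34]]]
max [0. 0. 0. 0. 0. 0.] maxstep 0.49477267507411926
```

Call:
move_arm:
  plan:
    - [[0,0.003,0,0,0,0,0.34],[0,0.003,0,0,0,0,0.34],[0,0.003,0,0,0,0,0.34],[0,0.003,-0.001,0,0,0,0.34],[0,0.003,-0.001,0,0,0,0.34],[0,0.003,-0.001,0,0,0,0.34],[0,0.003,-0.001,0,0,0,0.34],[0,0.004,-0.001,0,0,0,0.34],[0,0.004,-0.001,0,0,0,0.34],[0,0.004,-0.001,0,0,0,0.34]]

```text
time: 24.8
tool_pos: [0.5874, -0.0183, 0.0131]
tool_rot: [-0.176, 0.967, 0.041, 0.18]
contact_force: [-0.2, 0.3, -0.3]
gripper_width: 0.659
grasp_force: 0.0
```

Run:
```python
from h import *
s=show(); f=tilt()
```

```text
t 24.8 rest pos mm [  -4.8 -108.3   13.1] z [ 0.382  0.301 -0.874] y [ 0.001 -0.946 -0.325] F [-0.2  0.3 -0.3] g 0.659 0.0 j [-0.38  0.09  2.04  0.61  0.91  0.75]
tile n 893 normal [-0.001  0.002  1.   ] theta 0.1 c [ -1.5 -73.8  13.3] lo [ -64.7 -132.3   10.9] hi [ 53.5 -15.3  15.7]
```

Call:
move_arm:
  plan:
    - [[0,0.02,0,0,0,0,0.34],[0,0.02,-0.03,0,0,0,0.34],[0,0,-0.08,0,0,0,0.34],[0,0,-0.15,0,0,0,0.34],[0,0,-0.25,0,0,0,0.34],[0,0,-0.35,0,0,0,0.34],[0,0,-0.35,0,0,0,0.34],[0,0,-0.35,0,0,0,0.34],[0,0,-0.3,0,0,0,0.34],[0,0,-0.1,0,0,0,0.34]]

```text
time: 26.1
tool_pos: [0.5102, -0.1075, 0.2201]
tool_rot: [-0.174, 0.967, 0.041, 0.182]
contact_force: [-0.3, -0.4, -0.6]
gripper_width: 0.659
grasp_force: 0.0
```

Run:
```python
from h import *
s=show(); f=tilt(); cv2.imwrite('pics/s9.png',f['pixels'])
```

```text
t 26.1 rest pos mm [ -94.5 -184.9  220.1] z [ 0.386  0.297 -0.873] y [ 0.    -0.947 -0.322] F [-0.3 -0.3 -0.6] g 0.659 0.0 j [-0.62 -0.32  2.03  0.51  1.38  0.78]
tile n 961 normal [-0.002  0.003  1.   ] theta 0.2 c [ -3.3 -73.3  13.1] lo [ -65.5 -132.5   10.8] hi [ 53.2 -15.5  15.6]
```

View pics/s9.png

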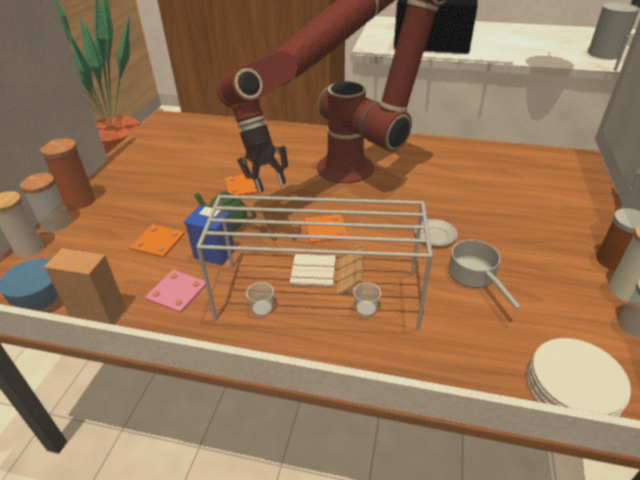

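The picture shows the tile flat at (313,270), plain face up, just in front of the rest at (348,270). The cups, teapot, caddy, pan and saucer are where they were, and the gripper at (262,170) is touching nothing.

```bash
python3 -c "
from plant import manip
print(manip.job_done())"
```

```text
the job is handed in; nothing more can be done
None
```

The tile was pushed up until it leaned on the rest, then tipped over and lowered on the finger. It now lies flat, feet down, about 13 mm in front of the rest, with nothing else moved, the gripper clear, and the job handed in at about 26 s.

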